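Weigh the setting master on the hook scale, then seat it on the turntable

ROBOT

A 6-joint arm with a two-finger parallel gripper is mounted at the origin on the work surface. World frame = base frame: x ahead of the robot, y to its left, z up, the work surface at z = 0. Lengths are in mm, angles in rad, forces in N, time in s.
With the tool pointing down it reaches from about 350 to 975 mm from the base axis. Payload 7.1 kg.
Tool frame: the origin (TCP) lies between the finger pads; the fingertips stand 19 mm ahead of it and the grasp point (between the pads) is the TCP; z points along the fingers, y is the line along which they close (so a half turn about z gives the same grasp; the last joint's range is limited). The gripper opens to 88 mm and grips with 3 to 60 N. Pads are 20 mm wide; open, the fingers measure 115 mm over their backs; the gripper's body (75 mm by 178 mm) begins 61 mm behind the grasp point.
Start: joints at [1.214, 0.423, 1.63, -0, 1.089, -0.019], TCP at [207.101, 589.673, 241.675] pointing down, gripper open.
Joint ranges: [-3, 3], [-0.9, 2.11], [0.09, 2.58], [-1.31, 4.45], [0.11, 2.69], [-2.54, 2.54]. Speed limits (rad/s): [2.39, 2.39, 3.01, 3.14, 3.14, 3.14].

INTERFACE

Orientations are given as a rotation vector (axis times angle).
In Python, from workcell import ctrl gives the robot as it stands.
- The arm moves only by the tool arm_command, never from a script. Its argument "series" is a list of rows, each an object with "linear": the shift along the tool's x, y, z in m, a list of three; "turn": the turn about the tool's z in rad. A call has 1 to 10 rows; each row shifts and turns the commanded pose from where the row before left it, along the tool's axes as they then stand; what a row does not reach is not made up. A row lasts 1/10 s, in which the tool goes at most 50 mm and 8.59 degrees, less where a joint would pass 70% of its speed; a pose out of reach is approached as far as the arm can. A call with a gripper value outside its range is refused whole. "jaw" is the opening, from -1 (shut) to 1 (fully open), set as the call begins (left out, the last holds). The fingers move at their own pace and stop on an object; the grip force is fixed at half the most. Time passes only in rows, so rows that do not move let the fingers close. It gives the time, the measured TCP pose, the force, the opening and the grip force at its end, in the units of the state.
- ctrl.get_obs(): the state, without advancing time (a new reading comes with each control period).
- ctrl.get_image(name): name is "scene" or "top" or "wrist"; returns a dict with "frame" (384x512x3 uint8, blue, green, red), "fx", "fy", "cx", "cy" (pixels), "rvec" (rotation vector, rad) and "tvec" (3), from world to camera coordinates, as OpenCV has them. Camera axes: x right, y down, z forward; pixel columns grow to the right and rows downward; lengths in mm; the calibration is good to about 2 mm. A picture is of the moment at which its call begins. There is no depth.
- ctrl.close_job(): hands the job in; it is judged then, once.
The state is a dict: "t": time; "qpos": joint angles; "qvel": joint speeds; "joint_torque": joint torques, N m; "ee_pos": TCP position; "orientation": TCP orientation; "ft_force": force on the tool from outside, world axes, zero at the start; "moment": the same for the moment, N m; "width": finger opening in mm; "grasp_force": force on a finger pad.
Only numpy, scipy, OpenCV 4.12 (cv2) and the standard library are available. Lean on these libraries where they do the work, as an engineer would, in place of code of your own. Each camera call takes 0.05 s, during which the arm holds its last target. There are 200 camera calls.

TASK

Weigh the setting master before its measuring run: take it by its tab, hang it by its eye on the hook of the spring scale, letting its weight down so gradually that the hook neither drops nor jumps when you let go, and leave it hanging free until it has been still for a full second. Then take hold again, lift it off smoothly and set it down gently and upright on the turntable, flat inside the locating ring, and leave everything else on the table where it is.

Things in the scene. Friction and masses are not known exactly. Their poses are not given: they have to be found in the camera images.
- master_tab (a point): The tab by which the setting master is gripped, across its 36 mm width (y): solid top of the upright steel plate, 36 wide (y), 10 thick (x), from 70 to 115 above the master's underside. This point is the tab's centre, 95 above the underside; z points up. The master starts upright on the table.
- master_foot (a point): Centre of the master's underside; same axes as the tab.
- master_eye (a point): Peak of the eye's roof, 67 above the master's underside. The eye goes through the plate along its x, below the tab: 22 wide (y), from 22 to 62 above the underside at its sides, its roof sloping up to 67 in the middle. Same axes as the tab.
- master: The setting master as a whole: bare steel disc 60 across, 22 high, with a plate 36 wide (y), 10 thick (x) standing up from its middle to 115. Origin at the centre of the underside. Mass 0.22 to 0.72 kg, differs each time.
- scale: Sprung hook scale, fixed: grey foot, aluminium column 340 high standing 175 behind the origin; the hook rod sticks out forwards (the scale's -x) from a black carriage on the column. Origin on the table below the hook's seat. The foot covers x 65 to 225, y +-50, 14 high; nothing stands below the seat.
- hook_seat (a point): Where the eye should hang: top of the hook's level steel rod (8 across, along the scale's x), 204 above the table when empty; sinks with the hook. From 22 in front of here (-x) the rod turns up to a tip 36 in front, its top 14 above this point. A collar 20 across stops the part 24 behind; the carriage begins 125 behind.
- hook (a joint): How far the sprung hook has sunk, in m: 0 = empty, at its top stop; 0.085 = bottom stop. Starts to sink at about 0.6 N, then 1 mm per 0.1 N (100 N/m), little damped. Delicate: with the master let go it must not move up or down faster than 0.06 m/s, in hand not sink faster than 0.15 or rise faster than 0.25 m/s, or sink past 0.075.
- turntable: The turntable, fixed: black base 150 across and 28 high, on it a steel disc 116 across with its face 50 above the table, and on that a locating ring 86 outside, 65 inside, 8 high. Origin under its centre.
- nest_floor (a point): Centre of the turntable's face inside the locating ring, 50 above the table; the master's disc stands here, the ring round it.
- gauge_block: Bystander, leave alone: steel gauge block, 35 x 60 x 30 high mm; origin at its underside.
- pin_gauge: Bystander, leave alone: upright steel pin, 24 across, 75 high mm; origin at its underside.
- cleaner: Bystander, leave alone: white cleaner bottle, 52 across, 130 high mm; origin at its underside.
- ring_gauge: Bystander, leave alone: flat steel ring gauge without plate, 64 across, 22 high mm; origin at its underside.
- v_block: Bystander, leave alone: dark steel V-block, 50 x 60 x 40 high mm; origin at its underside.
- mouse: Bystander, leave alone: black computer mouse, about 90 x 60 x 35 high mm.
- driver: Bystander, leave alone: screwdriver lying flat, about 200 long mm; origin at its underside.
Mind the look-alikes: they are no part of the job. Leave any brown or turquoise look-alike of the master alone.

How it is judged (in metres and radians):
On the way:
1. The master hangs by its eye from the hook, out of the gripper, with hook and master still, for 1 s (value of joint hook above 0.004 m and velocity of joint hook between -0.01 and 0.01 m/s and contact force between master and scale above 1 N and contact force between each of the arm, the fingers and master below 0.05 N and horizontal distance between master_eye and hook_seat below 0.03 m and angle between master's own z axis and vertical below 0.2 rad and linear speed of master below 0.03 m/s), for 1 s.
At the end, for the whole second after the job is handed in: The master stands upright (within 0.05 rad) inside the locating ring, its underside within 3 mm of the turntable's face and within 5 mm of its centre, at rest and released; the hook is empty and back at its top stop (within 3 mm) (horizontal distance between master_foot and nest_floor below 0.005 m and z of master_foot in the frame of nest_floor between -0.003 and 0.003 m and angle between master's own z axis and vertical below 0.05 rad and linear speed of master below 0.02 m/s and value of joint hook below 0.003 m); the robot touches nothing.
It fails at once if The hook drops or jumps: it moves up or down faster than 0.07 m/s with the master on it and out of the fingers ((velocity of joint hook above 0.07 m/s or velocity of joint hook below -0.07 m/s) and contact force between the fingers and master below 0.02 N and horizontal distance between master_eye and hook_seat below 0.03 m).
It fails at once if The hook is jerked: it sinks faster than 0.2 m/s or springs up faster than 0.3 m/s at any time (velocity of joint hook above 0.2 m/s or velocity of joint hook below -0.3 m/s).
It fails at once if The scale is overloaded: hook sunk more than 78 mm, or pushed by the master with more than 20 N in any direction (value of joint hook above 0.078 m or contact force between master and scale above 20 N).
It fails at once if The master is dropped or rammed onto the turntable: more than 60 N (contact force between master and turntable above 60 N).
It fails at once if A bystander is moved by more than 30 mm (distance of any of gauge_block, pin_gauge, cleaner, ring_gauge, v_block, mouse, driver from where it was at the start of the episode above 0.03 m).
It also fails if it takes over 72 s, if anything falls off the work surface, if the arm or the gripper's body presses on something with over 40 N, if the wrist force passes 120 N, or if a joint passes its speed limit or range.

## Working session

There is one attempt and no reset: what is moved stays moved. The work goes in short steps, Python scripts to look and compute and a tool call to move; the robot and the scene stay as the last step left them, time stands still between calls to the robot, and variables do not carry over. Pictures are saved under pics/ and viewed, at most 10 in all, crops included, and the job is handed in when it is done.

Besides the shell and the picture viewer there is one more tool, called after "Request:" as name([rows], argument=value, ...), one row to a line, values as JSON. arm_command: Moves the arm, as the interface text tells. Its arguments: {"type":"object","properties":{"series":{"type":"array"},"jaw":{"type":"number"}},"required":["series"]}

```bash
mkdir -p pics
cat > h.py <<'E'
import numpy as np, cv2, pickle
from workcell import ctrl
def grab(n,tag):
    d=ctrl.get_image(n); cv2.imwrite(f'pics/{tag}.png',d['frame']); pickle.dump(d,open(f'pics/{tag}.pkl','wb')); return d
def load(tag): return pickle.load(open(f'pics/{tag}.pkl','rb'))
def ray(d,u,v):
    R=cv2.Rodrigues(np.array(d['rvec'],float))[0]; t=np.array(d['tvec'],float).ravel()
    return -R.T@t, R.T@np.array([(u-d['cx'])/d['fx'],(v-d['cy'])/d['fy'],1])
def atz(d,u,v,z):
    c,r=ray(d,u,v); return (c+r*(z-c[2])/r[2]).round(1)
def proj(d,P):
    return cv2.projectPoints(np.array(P,float).reshape(-1,1,3),np.array(d['rvec'],float),np.array(d['tvec'],float),np.array([[d['fx'],0,d['cx']],[0,d['fy'],d['cy']],[0,0,1.]]),None)[0].reshape(-1,2).round(1)
E
python3 - <<'E'
from h import *
a=grab('scene','s0');b=grab('top','t0')
for d in(a,b): print(ray(d,d['cx'],d['cy']),d['fx'])
cv2.imwrite('pics/s0b.png',cv2.resize(a['frame'],(800,600),interpolation=cv2.INTER_CUBIC))
cv2.imwrite('pics/t0b.png',cv2.resize(b['frame'],(800,600),interpolation=cv2.INTER_CUBIC))
o=ctrl.get_obs();print({k:o[k] for k in('t','ee_pos','orientation','ft_force','width')})
E
```

```text
(array([1234.00653147,  709.10954483, 1317.11378435]), array([-0.42820934, -0.48287511, -0.76385103])) 493.81510541174043
(array([ 357.2016633 ,  -39.53466986, 1733.29282389]), array([ 0.11827304,  0.00862232, -0.99294368])) 440.86052007893414
{'t': 0.1, 'ee_pos': array([206.9626651 , 589.23797239, 240.96890077]), 'orientation': array([-5.28095013e-01, -3.09666372e+00,  2.13901060e-03]), 'ft_force': array([-0.14083379, -0.49620651,  0.90032002]), 'width': 87.94031267277643}
```

View pics/s0b.png

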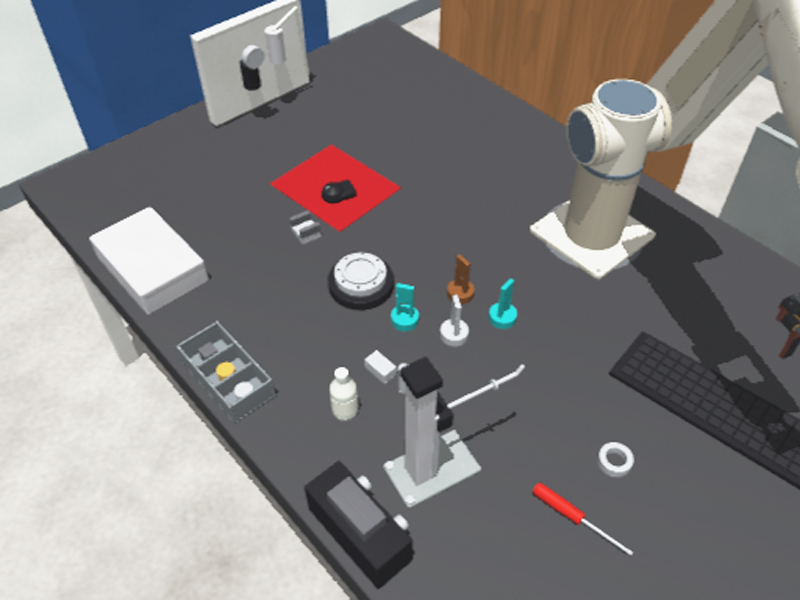

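View pics/t0b.png

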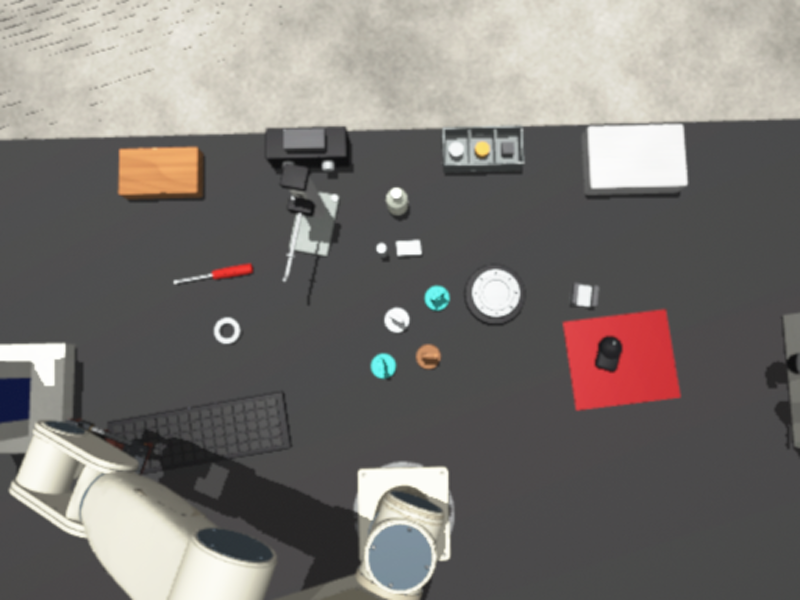

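Scene view, master-like things: bare steel disc with plate at (455,330), turquoise at (405,315) and (503,315), brown at (461,290), and the flat ring without a plate at (616,459). Only the one at (455,330) is bare steel with a plate, so that one fits. It is at (397,320) in the top view. I'll confirm it in one enlarged crop montage.

Run:
```python
from h import *
a=load('s0');b=load('t0')
def crop(d,u,v,w,h): # 400x300 tile
    return cv2.resize(d['frame'][v:v+h,u:u+w],(400,300),interpolation=cv2.INTER_CUBIC)
# tiles: scene master (u0=260,v0=175,80x60 ->x5), top master(230,185,50x37.5->8: use 48x36)
T=np.vstack([np.hstack([crop(a,250,180,80,60),crop(b,228,186,48,36)]),np.hstack([crop(a,240,220,100,75),crop(b,172,110,80,60)])])
cv2.imwrite('pics/m0.png',T)
# turntable circle in top
print('tt',atz(b,496*.64,293.5*.64,58))
print('master disc', atz(b,397*.64,320*.64,22), atz(a,454.5*.64,329*.64,22))
```

```text
tt [ 525.5 -239.6   58. ]
master disc [469.2   4.5  22. ] [468.3   6.8  22. ]
```

View pics/m0.png

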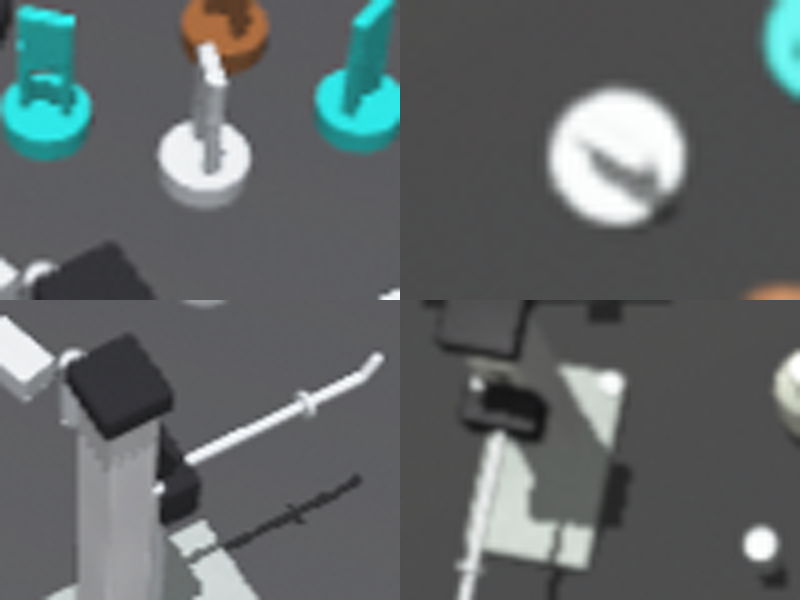

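The enlarged crop confirms it: a bare steel disc with a plate, next to turquoise and brown copies. The plate top runs from tile (207,47) to (216,82). The rod's collar is at tile (308,403) and its bend at (362,376).

Run:
```python
from h import *
a=load('s0');b=load('t0')
s=lambda x,y:(250+x/5-.4,180+y/5-.4)
p,q=atz(a,*s(205,47),115),atz(a,*s(218,82),115); print('plate',p,q,(p+q)/2,np.degrees(np.arctan2(*(p-q)[1::-1])))
print('disc top centre',atz(a,*s(204,152),22))
h=lambda x,y:(240+x/4-.4,220+(y-300)/4-.4)
c=atz(a,*h(308,403),200);e=atz(a,*h(362,377),200);k=atz(a,*h(190,460),200);t=atz(a,*h(378,357),214)
print('collar,bend,car,tip',c,e,k,t)
d=c-k;yaw=np.arctan2(d[1],d[0]);print('scale -x dir deg',np.degrees(yaw),'seat',c+24*d/np.linalg.norm(d))
T=lambda x,y:(172+(x-400)/5-.4,110+(y-300)/5-.4)
c2=atz(b,*T(469,565),200);k2=atz(b,*T(497,440),200);d=c2-k2;print('top: ',c2,k2,np.degrees(np.arctan2(d[1],d[0])),c2+24*d/np.linalg.norm(d))
for P in((0,0,241),):pass
o=ctrl.get_obs();R=cv2.Rodrigues(np.array(o['orientation']))[0];print(R.round(3))
w=ctrl.get_image('wrist');print('wristcam',ray(w,w['cx'],w['cy']),w['fx'],ctrl.get_obs()['ee_pos'])
```

```text
plate [462.2  -7.6 115. ] [476.5  19.2 115. ] [469.35   5.8  115.  ] -118.08358216799802
disc top centre [467.9   4.   22. ]
collar,bend,car,tip [605.2 237.6 200. ] [561.6 247.1 200. ] [697.4 217.6 200. ] [549.5 248.7 214. ]
scale -x dir deg 167.76102820655774 seat [581.74547373 242.68774973 200.        ]
top:  [612.5 238.8 200. ] [701.8 218.6 200. ] 167.253983884134 [589.09141607 244.09511081 200.        ]
[[-0.943  0.331 -0.   ]
 [ 0.331  0.943 -0.001]
 [-0.    -0.001 -1.   ]]
wristcam (array([126.461189  , 617.7623228 , 383.62852337]), array([ 0.28816681, -0.10276652, -0.95204986])) 306.71202551108416 [206.9339897  589.32208472 241.08168493]
```

Request:
arm_command([
  {"linear":[0,0,0],"turn":0.15},
  {"linear":[-0.039,-0.03,0],"turn":0},
  {"linear":[-0.039,-0.03,0],"turn":0},
  {"linear":[-0.039,-0.03,0],"turn":0},
  {"linear":[-0.039,-0.03,0],"turn":0},
  {"linear":[-0.039,-0.03,0],"turn":0},
  {"linear":[-0.039,-0.03,0],"turn":0},
  {"linear":[-0.039,-0.03,0],"turn":0},
  {"linear":[-0.039,-0.03,0],"turn":0},
  {"linear":[-0.039,-0.03,0],"turn":0},
], jaw=0.3)

```text
t: 1.15
ee_pos: [391.0, 184.8, 241.8]
orientation: [0.758, 3.048, 0.0]
ft_force: [0.6, -0.5, -0.2]
width: 56.9
grasp_force: 0.0
```

Request:
arm_command([
  {"linear":[-0.039,-0.03,0],"turn":0},
  {"linear":[-0.039,-0.03,0],"turn":0},
  {"linear":[-0.03,-0.028,0],"turn":0},
  {"linear":[0,0,0],"turn":0},
  {"linear":[0,0,0],"turn":0},
  {"linear":[0,0,0],"turn":0},
  {"linear":[0,0,0],"turn":0},
])

```text
t: 1.85
ee_pos: [444.3, 59.4, 241.6]
orientation: [-0.756, -3.049, -0.0]
ft_force: [-0.5, 0.3, -0.5]
width: 56.9
grasp_force: 0.0
```

Run:
```python
from h import *
w=grab('wrist','w1');cv2.imwrite('pics/w1b.png',cv2.resize(w['frame'],(800,600),interpolation=cv2.INTER_CUBIC))
o=ctrl.get_obs();R=cv2.Rodrigues(np.array(o['orientation']))[0];print(o['t'],o['ee_pos'],R.round(3),o['ft_force'],o['width'])
print(proj(w,[[469.3,5.8,115],[462,-7.6,115],[476.5,19.2,115]])*1.5625)
```

```text
1.9 [444.35071992  59.47834509 241.64896887] [[-0.884  0.467 -0.   ]
 [ 0.467  0.884  0.   ]
 [ 0.    -0.    -1.   ]] [ 0.80002149 -0.69199563 -0.48560118] 57.033758328489235
[[339.21875 370.9375 ]
 [314.53125 370.625  ]
 [363.75    371.09375]]
```

View pics/w1b.png

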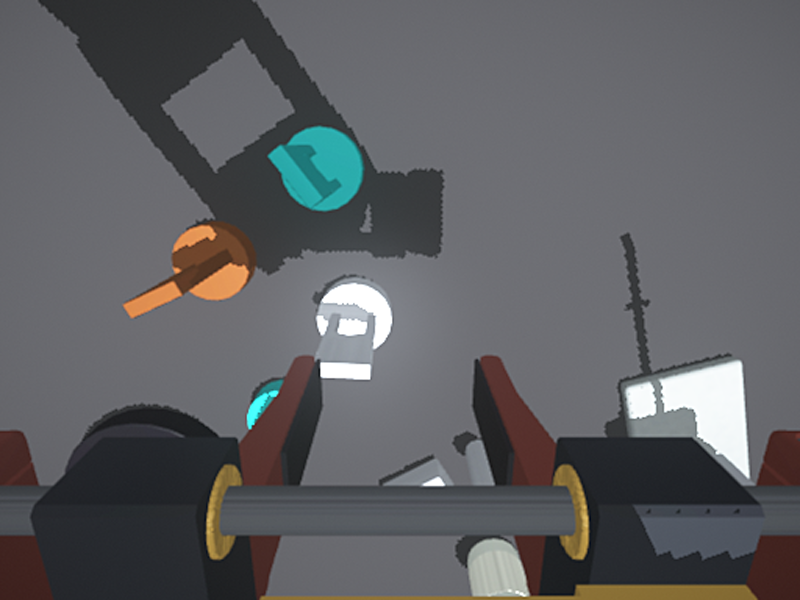

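The wrist view shows the steel master, with the plate's top face at (321..371, 362..380) and its centre at (346,371). The gripper axes look parallel to it.

Run:
```python
from h import *
w=load('w1')
f=lambda x,y:atz(w,(x+.5)/1.5625-.5,(y+.5)/1.5625-.5,115)
P=[f(*p) for p in((320.5,362),(371.5,363.5),(370.5,380),(321,379))];c=np.mean(P,0)
print(P,c,np.degrees(np.arctan2(*(P[1]-P[0])[1::-1])),np.degrees(np.arctan2(*(P[2]-P[3])[1::-1])))
o=ctrl.get_obs();R=cv2.Rodrigues(np.array(o['orientation']))[0]
print('tool shift',R.T@(np.array([c[0],c[1],95])-o['ee_pos']))
```

```text
[array([458.4,  -1.4, 115. ]), array([474. ,  25.8, 115. ]), array([483.6,  19.9, 115. ]), array([468.6,  -7.1, 115. ])] [471.15   9.3  115.  ] 60.164460899738415 60.94539590092286
tool shift [-47.15318152 -31.86653386 146.63931701]
```

Request:
arm_command([
  {"linear":[-0.0235,-0.017,0],"turn":0},
  {"linear":[-0.0235,-0.017,0],"turn":0.025},
  {"linear":[0,0,0.04],"turn":0},
  {"linear":[0,0,0.04],"turn":0},
  {"linear":[0,0,0.035],"turn":0},
  {"linear":[0,0,0.02],"turn":0},
  {"linear":[0,0,0.012],"turn":0},
  {"linear":[0,0,0],"turn":0},
  {"linear":[0,0,0],"turn":0},
  {"linear":[0,0,0],"turn":0},
])

```text
t: 2.9
ee_pos: [471.3, 6.5, 95.8]
orientation: [0.795, 3.037, 0.001]
ft_force: [-0.5, -0.1, -0.4]
width: 57.0
grasp_force: 0.0
```

Run:
```python
from h import *
w=grab('wrist','w2');cv2.imwrite('pics/w2b.png',cv2.resize(w['frame'],(800,600),interpolation=cv2.INTER_CUBIC))
F=[]
for i in range(5):
    F.append(ctrl.get_obs()['ft_force']); ctrl.get_image('wrist')
print(np.mean(F,0),np.std(F,0),ctrl.get_obs()['ee_pos'])
```

```text
[-0.17719392 -0.05836738 -0.50412178] [0.54372947 0.11502655 0.52224969] [470.65397334   6.20888724  95.16529655]
```

View pics/w2b.png

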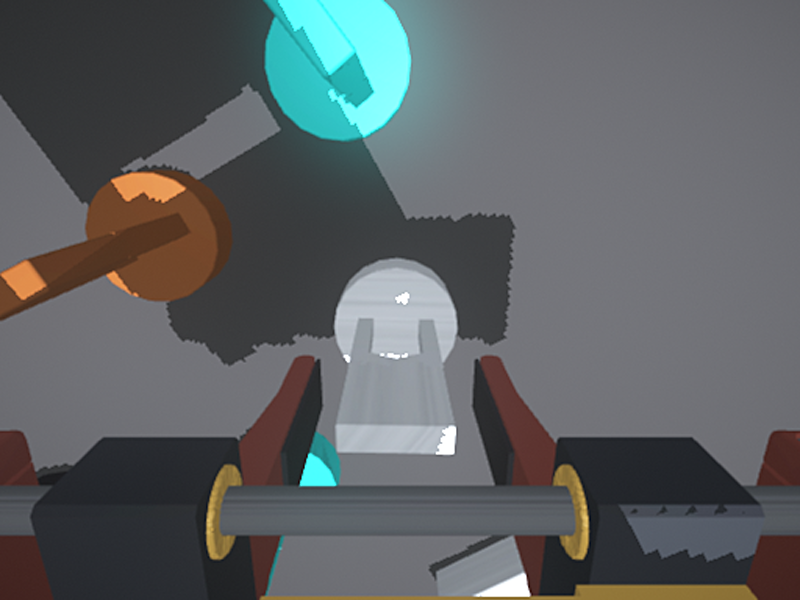

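The plate, top face at (337..457, 425..455), sits centred and parallel between the fingers. Closing.

Request:
arm_command([
  {"linear":[0,0,0],"turn":0},
  {"linear":[0,0,0],"turn":0},
  {"linear":[0,0,0],"turn":0},
  {"linear":[0,0,0],"turn":0},
  {"linear":[0,0,0],"turn":0},
  {"linear":[0,0,0],"turn":0},
], jaw=-0.4)

```text
t: 3.8
ee_pos: [470.4, 6.2, 94.7]
orientation: [-0.797, -3.039, -0.0]
ft_force: [-0.1, 0.7, 1.0]
width: 35.3
grasp_force: 30.0
```

Run:
```python
from h import *
w=load('w2'); f=lambda x,y:atz(w,(x+.5)/1.5625-.5,(y+.5)/1.5625-.5,115)
P=[f(*p) for p in((337,426),(455,426),(457,454),(336,452))];c=np.mean(P,0);print(P,c)
o=ctrl.get_obs();R=cv2.Rodrigues(np.array(o['orientation']))[0];print('plate centre in tool',R.T@(c-o['ee_pos']),o['ee_pos'],R.round(3),o['width'],o['grasp_force'])
F=[]
for i in range(6):
    ctrl.get_image('wrist');F.append(ctrl.get_obs()['ft_force'])
print(np.mean(F,0))
```

```text
[array([456.6,  -5.8, 115. ]), array([473.7,  24.6, 115. ]), array([482.6,  20.6, 115. ]), array([464.1, -10.8, 115. ])] [469.25   7.15 115.  ]
plate centre in tool [  1.43819831   0.26681763 -20.32119229] [470.37201537   6.21190225  94.67879147] [[-0.871  0.491 -0.   ]
 [ 0.491  0.871  0.   ]
 [ 0.     0.    -1.   ]] 35.3206751834301 30.00016987323761
[-0.50784324 -0.28091059  0.68049357]
```

Request:
arm_command([
  {"linear":[0,0,-0.01],"turn":0},
  {"linear":[0,0,-0.025],"turn":0},
  {"linear":[0,0,-0.035],"turn":0},
  {"linear":[0,0,-0.04],"turn":0},
  {"linear":[0,0,-0.03],"turn":0},
  {"linear":[0,0,-0.022],"turn":0},
  {"linear":[0,0,0],"turn":-0.1},
  {"linear":[0,0,0],"turn":-0.1},
  {"linear":[0,0,0],"turn":-0.097},
  {"linear":[0,0,0],"turn":0},
])

```text
t: 5.1
ee_pos: [469.4, 6.3, 256.5]
orientation: [-0.337, -3.122, 0.0]
ft_force: [-0.3, 0.3, -6.5]
width: 36.1
grasp_force: 30.0
```

Run:
```python
from h import *
F=[]
for i in range(14):
    ctrl.get_image('wrist');F.append(ctrl.get_obs()['ft_force'])
print(np.mean(F[3:],0),np.std(F[3:],0))
o=ctrl.get_obs();R=cv2.Rodrigues(np.array(o['orientation']))[0];print(o['t'],o['ee_pos'],R.round(3))
a,b=load('s0'),load('t0')
# candidate seat check: project model of rod & predicted columns for both estimates
for s in([582,242.7],[589,244.1],[585,243.3]):
    x=np.array([np.cos(np.radians(-12.5)),np.sin(np.radians(-12.5))])
    pts=[[*(np.array(s)+k*x),z] for k,z in((24,200),(-22,200),(-34,213),(125,200))]
    print(s,proj(a,pts).tolist(),proj(b,pts).tolist())
```

```text
[ 0.0579235   0.15071091 -6.56505017] [0.43175282 0.52480165 0.59207252]
5.8 [470.35319422   6.24069731 256.6578955 ] [[-0.977  0.214 -0.   ]
 [ 0.214  0.977 -0.   ]
 [ 0.    -0.    -1.   ]]
[582, 242.7] [[316.5, 245.4], [330.5, 238.7], [334.6, 234.2], [284.8, 260.5]] [[185.8, 164.6], [183.0, 177.3], [181.6, 180.2], [191.8, 137.0]]
[589, 244.1] [[315.1, 247.1], [329.1, 240.4], [333.2, 235.9], [283.3, 262.3]] [[185.4, 162.6], [182.6, 175.3], [181.2, 178.2], [191.4, 135.0]]
[585, 243.3] [[315.9, 246.1], [329.9, 239.4], [334.0, 235.0], [284.1, 261.3]] [[185.6, 163.7], [182.8, 176.4], [181.4, 179.3], [191.6, 136.1]]
```

Request:
arm_command([
  {"linear":[0.002,0.02,0],"turn":0},
  {"linear":[0.003,0.04,0],"turn":0},
  {"linear":[0.003,0.045,0],"turn":0},
  {"linear":[0.003,0.045,0],"turn":0},
  {"linear":[0.003,0.045,0],"turn":0},
  {"linear":[0.003,0.041,0],"turn":0},
  {"linear":[0.0015,0.02,0],"turn":0},
  {"linear":[0,0,0],"turn":0},
  {"linear":[0,0,0],"turn":0},
])

```text
t: 6.7
ee_pos: [506.7, 260.0, 256.2]
orientation: [-0.337, -3.123, 0.002]
ft_force: [-0.1, -1.0, -7.5]
width: 36.2
grasp_force: 30.0
```

Run:
```python
from h import *
w=grab('wrist','w3');a=grab('scene','s3');b=grab('top','t3')
o=ctrl.get_obs();R=cv2.Rodrigues(np.array(o['orientation']))[0];print(o['t'],o['ee_pos'],R.round(3))
T=np.hstack([cv2.resize(a['frame'][190:270,270:350],(400,400),interpolation=cv2.INTER_CUBIC),cv2.resize(b['frame'][110:190,165:245],(400,400),interpolation=cv2.INTER_CUBIC)])
W=cv2.resize(w['frame'][184:384],(512,200))
T=np.vstack([T,np.hstack([W,np.zeros((200,288,3),np.uint8)])])
cv2.imwrite('pics/m3.png',T)
```

```text
6.85 [506.89642652 259.00575809 256.53621475] [[-0.977  0.215 -0.001]
 [ 0.215  0.977 -0.001]
 [ 0.    -0.001 -1.   ]]
```

View pics/m3.png

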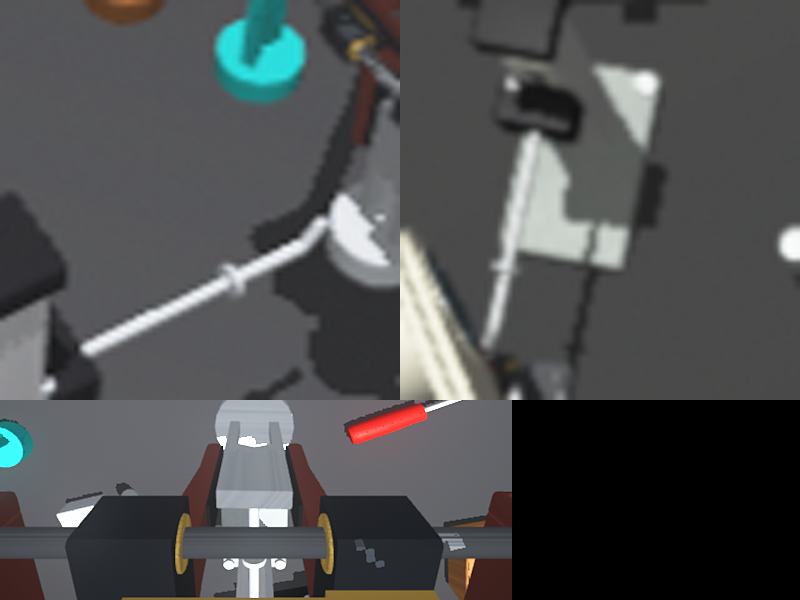

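The wrist strip shows the rod running straight towards the camera at u≈255, behind the plate (217..293, centre 255). The eye is in line with the hook. I'll check this numerically.

Run:
```python
from h import *
w=load('w3');a=load('s3');b=load('t3')
g=w['frame'][335:384,225:290].astype(int).sum(2)
for v in (338,345,352,360,368,376,382): print(v,w['frame'][v,236:276].mean(1).astype(int).tolist())
o=ctrl.get_obs();R=cv2.Rodrigues(np.array(o['orientation']))[0]
for u,v in((254,302),(254,360),(254,380)): print('rod in tool',R.T@(atz(w,u,v,200)-o['ee_pos']))
print('plate c',R.T@(atz(w,255,282,276.5)-o['ee_pos']))
for n,P in(('scene',atz(a,270+233/5-.4,190+279/5-.4,200)),('scene car',atz(a,270+88/5-.4,190+349/5-.4,200)),('scene bend',atz(a,270+305/5-.4,190+244/5-.4,200)),('top',atz(b,165+105/5-.4,110+266/5-.4,200)),('topcar',atz(b,165+133/5-.4,110+137/5-.4,200))): print(n,P,R.T@(P-o['ee_pos']))
```

```text
338 [91, 91, 91, 92, 92, 92, 93, 92, 92, 93, 92, 93, 93, 93, 93, 93, 93, 93, 94, 94, 94, 93, 94, 93, 94, 93, 94, 94, 93, 93, 93, 93, 94, 94, 92, 94, 92, 92, 93, 92]
345 [247, 250, 209, 135, 146, 141, 188, 230, 209, 160, 131, 124, 129, 132, 133, 136, 136, 135, 135, 132, 131, 131, 133, 133, 128, 121, 152, 227, 251, 226, 152, 132, 137, 134, 122, 235, 253, 253, 213, 96]
352 [97, 109, 136, 148, 145, 143, 147, 150, 149, 145, 140, 134, 138, 230, 254, 254, 254, 254, 254, 254, 254, 255, 245, 176, 131, 140, 147, 152, 147, 136, 135, 138, 137, 138, 138, 126, 106, 96, 94, 83]
360 [103, 130, 149, 148, 145, 146, 149, 148, 147, 146, 147, 146, 119, 188, 245, 252, 254, 254, 254, 254, 255, 255, 227, 146, 145, 149, 150, 150, 151, 137, 132, 136, 136, 136, 137, 139, 120, 104, 106, 107]
368 [92, 138, 149, 147, 144, 144, 148, 147, 146, 144, 147, 145, 134, 186, 241, 252, 254, 254, 254, 254, 255, 255, 225, 144, 144, 149, 149, 150, 149, 140, 135, 135, 135, 135, 135, 139, 116, 68, 50, 55]
376 [123, 152, 148, 146, 144, 146, 146, 145, 144, 144, 145, 142, 136, 180, 240, 237, 250, 254, 254, 254, 255, 254, 221, 143, 144, 149, 148, 149, 147, 143, 135, 134, 134, 135, 135, 136, 144, 92, 21, 31]
382 [103, 100, 99, 99, 99, 100, 100, 100, 99, 99, 100, 99, 98, 94, 88, 85, 81, 80, 80, 81, 80, 85, 90, 96, 99, 99, 98, 100, 99, 99, 99, 100, 100, 100, 100, 100, 101, 104, 108, 110]
rod in tool [-66.85833866   1.15071275  56.50436556]
rod in tool [-123.66187431    1.28352017   56.47791016]
rod in tool [-145.25741394    1.33418688   56.46785223]
plate c [  2.80037636   1.51447961 -19.96360875]
scene [606.1 237.  200. ] [-1.01641109e+02 -8.97128791e-02  5.64891394e+01]
scene car [696.8 217.3 200. ] [-194.45540907    0.19981885   56.44585912]
scene bend [559.5 247.  200. ] [-53.98097895  -0.35711904  56.51145129]
top [611.8 238.1 200. ] [-106.97060554    2.21168871   56.48497157]
topcar [704.  217.8 200. ] [-201.37890694    2.23823859   56.44114531]
```

Request:
arm_command([
  {"linear":[-0.01,0,0],"turn":0},
  {"linear":[-0.02,0,0],"turn":0},
  {"linear":[-0.02,0,0],"turn":0},
  {"linear":[-0.02,0,0],"turn":0},
  {"linear":[-0.01,0,0],"turn":0},
  {"linear":[0,0,0.01],"turn":0},
  {"linear":[0,0,0.005],"turn":0},
  {"linear":[0,0,0],"turn":0},
  {"linear":[0,0,0],"turn":0},
  {"linear":[0,0,0],"turn":0},
])

```text
t: 7.85
ee_pos: [584.9, 243.5, 241.9]
orientation: [0.337, 3.123, 0.0]
ft_force: [1.0, 0.2, -6.7]
width: 36.3
grasp_force: 30.0
```

Run:
```python
from h import *
F=[]
for i in range(6):
    ctrl.get_image('wrist');F.append(ctrl.get_obs()['ft_force'])
o=ctrl.get_obs();print(o['t'],o['ee_pos'],np.mean(F,0))
a=grab('scene','s4');w=load('w3');w=grab('wrist','w4')
T=np.hstack([cv2.resize(a['frame'][190:290,270:370],(400,400),interpolation=cv2.INTER_CUBIC),cv2.resize(w['frame'][224:384,176:336],(400,400),interpolation=cv2.INTER_CUBIC)])
cv2.imwrite('pics/m4.png',T)
```

```text
8.15 [585.26122741 243.25773561 241.88683555] [-0.20509002 -0.0255054  -6.52332478]
```

View pics/m4.png

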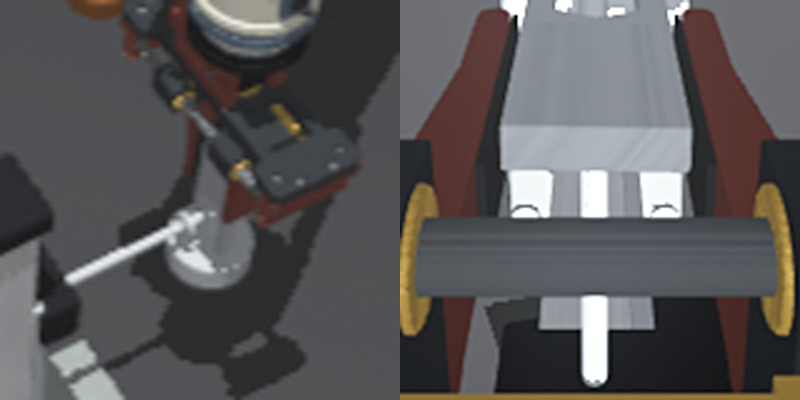

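The rod passes through the eye: it sits at x≈594 against the plate's 500..692 in the wrist tile. Now letting the weight down.

Request:
arm_command([
  {"linear":[0,0,0.003],"turn":0},
  {"linear":[0,0,0.003],"turn":0},
  {"linear":[0,0,0.003],"turn":0},
  {"linear":[0,0,0.003],"turn":0},
  {"linear":[0,0,0.003],"turn":0},
  {"linear":[0,0,0.005],"turn":0},
  {"linear":[0,0,0.005],"turn":0},
  {"linear":[0,0,0.005],"turn":0},
  {"linear":[0,0,0.005],"turn":0},
  {"linear":[0,0,0.005],"turn":0},
])

```text
t: 9.25
ee_pos: [585.3, 243.1, 201.4]
orientation: [0.338, 3.123, 0.0]
ft_force: [-1.1, -0.6, -2.8]
width: 35.8
grasp_force: 30.0
```

Request:
arm_command([
  {"linear":[0,0,0.004],"turn":0},
  {"linear":[0,0,0.003],"turn":0},
  {"linear":[0,0,0.002],"turn":0},
  {"linear":[0,0,0.001],"turn":0},
  {"linear":[0,0,0],"turn":0},
  {"linear":[0,0,0],"turn":0},
  {"linear":[0,0,0],"turn":0},
  {"linear":[0,0,0],"turn":0},
])

```text
t: 10.05
ee_pos: [585.3, 243.1, 191.8]
orientation: [0.338, 3.123, 0.0]
ft_force: [-1.0, -0.1, -2.3]
width: 36.0
grasp_force: 30.0
```

```bash
cat >> h.py <<'E'
def force(n):
    F=[];Z=[]
    for i in range(n):
        ctrl.get_image('wrist');o=ctrl.get_obs();F.append(o['ft_force']);Z.append(o['ee_pos'])
    print(o['t'],'pos',np.mean(Z,0).round(2),'F',np.mean(F,0).round(2),'+-',(np.std(F,0)/n**.5).round(2),o['width'],o['grasp_force'])
E
python3 -c "from h import *;force(14)"
```

```text
10.75 pos [585.3  243.15 191.72] F [-0.9  -1.13 -1.96] +- [0.15 0.14 0.14] 35.81305109571393 29.999356269836426
```

Request:
arm_command([
  {"linear":[0,-0.0005,0.003],"turn":0},
  {"linear":[0,-0.0005,0.004],"turn":0},
  {"linear":[0,0,0.004],"turn":0},
  {"linear":[0,0,0.003],"turn":0},
  {"linear":[0,0,0.002],"turn":0},
  {"linear":[0,0,0.0015],"turn":0},
  {"linear":[0,0,0.001],"turn":0},
  {"linear":[0,0,0],"turn":0},
  {"linear":[0,0,0],"turn":0},
  {"linear":[0,0,0],"turn":0},
])

```text
t: 11.75
ee_pos: [585.2, 242.4, 173.4]
orientation: [0.338, 3.123, 0.001]
ft_force: [-0.0, 3.1, -0.0]
width: 35.7
grasp_force: 30.0
```

```bash
python3 -c "from h import *;force(25)"
```

```text
13.0 pos [585.18 242.29 173.28] F [ 0.92  4.15 -0.14] +- [0.08 0.12 0.11] 35.628498999336344 30.000139474868774
```

Request:
arm_command([
  {"linear":[0,0.0004,0],"turn":0},
  {"linear":[0,0.0003,0],"turn":0},
  {"linear":[0,0,0],"turn":0},
  {"linear":[0,0,0],"turn":0},
])

```text
t: 13.4
ee_pos: [585.1, 242.4, 173.1]
orientation: [-0.338, -3.123, 0.001]
ft_force: [0.9, 0.4, -0.5]
width: 35.7
grasp_force: 30.0
```

```bash
python3 -c "from h import *;force(20)"
```

```text
14.4 pos [585.13 242.49 173.1 ] F [ 2.01 -2.13  0.07] +- [0.09 0.32 0.05] 35.798077491305406 29.999984800815582
```

Request:
arm_command([
  {"linear":[-0.0003,-0.0002,0],"turn":0},
  {"linear":[0,0,0],"turn":0},
  {"linear":[0,0,0],"turn":0},
  {"linear":[0,0,0],"turn":0},
  {"linear":[0,0,0],"turn":0},
])

```text
t: 14.9
ee_pos: [585.2, 242.5, 173.1]
orientation: [-0.338, -3.123, 0.0]
ft_force: [0.5, -3.4, -0.1]
width: 35.9
grasp_force: 30.0
```

```bash
python3 -c "from h import *;force(8);force(8)"
```

```text
15.3 pos [585.22 242.55 173.09] F [ 0.24 -3.35 -0.12] +- [0.24 0.09 0.13] 35.56185757578217 30.000004470348358
15.7 pos [585.25 242.55 173.1 ] F [-0.66 -3.48  0.16] +- [0.12 0.12 0.13] 35.746233840244074 29.999940991401672
```

Request:
arm_command([
  {"linear":[0,-0.00012,0],"turn":0},
  {"linear":[0,0,0],"turn":0},
  {"linear":[0,0,0],"turn":0},
  {"linear":[0,0,0],"turn":0},
  {"linear":[0,0,0],"turn":0},
  {"linear":[0,0,0],"turn":0},
  {"linear":[0,0,0],"turn":0},
  {"linear":[0,0,0],"turn":0},
  {"linear":[0,0,0],"turn":0},
  {"linear":[0,0,0],"turn":0},
])

```text
t: 16.7
ee_pos: [585.3, 242.5, 173.1]
orientation: [-0.338, -3.123, 0.0]
ft_force: [-2.4, -1.7, -0.4]
width: 35.7
grasp_force: 30.0
```

```bash
python3 -c "from h import *;force(6);force(6)"
```

```text
17.0 pos [585.3  242.49 173.13] F [-2.44 -1.94 -0.3 ] +- [0.11 0.2  0.21] 35.45172346473461 29.999954402446747
17.3 pos [585.31 242.48 173.14] F [-3.04 -1.71 -0.04] +- [0.15 0.32 0.21] 35.637646344531674 29.999952614307404
```

Request:
arm_command([
  {"linear":[0.00018,-5e-05,0],"turn":0},
  {"linear":[0,0,0],"turn":0},
  {"linear":[0,0,0],"turn":0},
  {"linear":[0,0,0],"turn":0},
  {"linear":[0,0,0],"turn":0},
  {"linear":[0,0,0],"turn":0},
  {"linear":[0,0,0],"turn":0},
  {"linear":[0,0,0],"turn":0},
  {"linear":[0,0,0],"turn":0},
  {"linear":[0,0,0],"turn":0},
])

```text
t: 18.3
ee_pos: [585.3, 242.5, 173.2]
orientation: [0.338, 3.123, 0.0]
ft_force: [-2.5, -2.4, 0.8]
width: 35.5
grasp_force: 30.0
```

```bash
python3 -c "from h import *;force(6);force(6)"
```

```text
18.6 pos [585.29 242.48 173.21] F [-1.8  -1.81 -0.21] +- [0.17 0.14 0.09] 35.69404803737557 29.999902546405792
18.9 pos [585.28 242.49 173.21] F [-1.77 -1.57 -0.28] +- [0.19 0.2  0.21] 36.133715715299466 29.999898970127106
```

Request:
arm_command([
  {"linear":[0.0001,-6e-05,0.001],"turn":0},
  {"linear":[0,0,0],"turn":0},
  {"linear":[0,0,0],"turn":0},
  {"linear":[0,0,0],"turn":0},
  {"linear":[0,0,0],"turn":0},
  {"linear":[0,0,0],"turn":0},
  {"linear":[0,0,0],"turn":0},
  {"linear":[0,0,0],"turn":0},
  {"linear":[0,0,0],"turn":0},
  {"linear":[0,0,0],"turn":0},
])

```text
t: 19.9
ee_pos: [585.2, 242.4, 172.2]
orientation: [0.338, 3.123, 0.0]
ft_force: [-0.9, -0.6, -0.2]
width: 35.9
grasp_force: 30.0
```

```bash
python3 -c "from h import *;force(12)"
```

```text
20.5 pos [585.21 242.46 172.23] F [-0.48 -0.82  0.27] +- [0.16 0.16 0.1 ] 35.57239963288413 29.999746084213257
```

Request:
arm_command([
  {"linear":[0,0,0],"turn":0},
  {"linear":[0,0,0],"turn":0},
  {"linear":[0,0,0],"turn":0},
  {"linear":[0,0,0],"turn":0},
  {"linear":[0,0,0],"turn":0},
  {"linear":[0,0,0],"turn":0},
  {"linear":[0,0,0],"turn":0},
  {"linear":[0,0,0],"turn":0},
  {"linear":[0,0,0],"turn":0},
  {"linear":[0,0,0],"turn":0},
], jaw=0.15)

```text
t: 21.5
ee_pos: [585.1, 242.4, 172.2]
orientation: [0.338, 3.123, 0.0]
ft_force: [-0.1, -0.4, -0.3]
width: 50.0
grasp_force: 0.0
```

Run:
```python
from h import *
ims=[]
for i in range(24):
    w=ctrl.get_image('wrist'); ims.append(w['frame'])
    if i%6==5:
        print(cv2.absdiff(ims[-1],ims[-6]).max(), cv2.absdiff(ims[-1],ims[-4]).mean().round(3))
force(12)
w=grab('wrist','w5');b=grab('scene','s5')
T=np.hstack([cv2.resize(b['frame'][190:290,270:370],(400,400),interpolation=cv2.INTER_CUBIC),cv2.resize(w['frame'][224:384,176:336],(400,400),interpolation=cv2.INTER_CUBIC)])
cv2.imwrite('pics/m5.png',T)
```

```text
82 0.641
81 0.643
69 0.645
82 0.645
23.3 pos [585.12 242.42 172.18] F [0.19 0.35 0.01] +- [0.09 0.17 0.12] 50.541665462823424 0.0
```

View pics/m5.png

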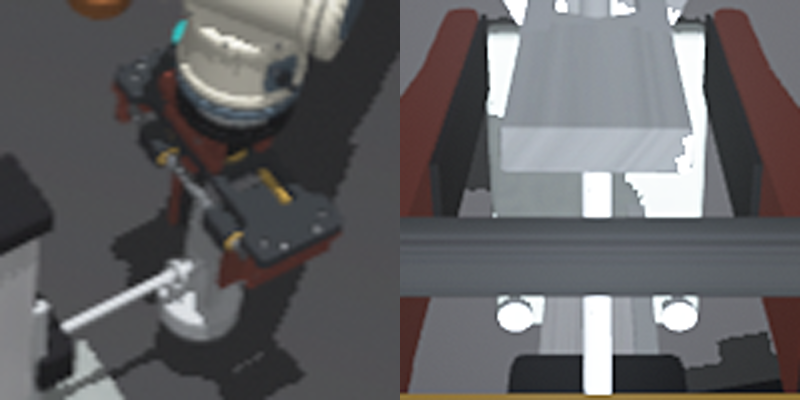

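It hangs free, centred between the open fingers with the plate at 500..692, the same spot as before letting go. It has been still for over 2 s. Regripping.

Request:
arm_command([
  {"linear":[0,0,0],"turn":0},
  {"linear":[0,0,0],"turn":0},
  {"linear":[0,0,0],"turn":0},
  {"linear":[0,0,0],"turn":0},
  {"linear":[0,0,0],"turn":0},
  {"linear":[0,0,0],"turn":0},
  {"linear":[0,0,0],"turn":0},
  {"linear":[0,0,0],"turn":0},
], jaw=-0.4)

```text
t: 24.2
ee_pos: [585.1, 242.4, 172.2]
orientation: [0.338, 3.123, 0.0]
ft_force: [0.7, -0.7, -0.7]
width: 36.1
grasp_force: 30.0
```

Request:
arm_command([
  {"linear":[0,0,-0.003],"turn":0},
  {"linear":[0,0,-0.005],"turn":0},
  {"linear":[0,0,-0.007],"turn":0},
  {"linear":[0,0,-0.008],"turn":0},
  {"linear":[0,0,-0.008],"turn":0},
  {"linear":[0,0,-0.007],"turn":0},
  {"linear":[0,0,-0.006],"turn":0},
  {"linear":[0,0,-0.004],"turn":0},
  {"linear":[0,0,-0.003],"turn":0},
  {"linear":[0,0,-0.003],"turn":0},
])

```text
t: 25.2
ee_pos: [584.8, 242.3, 226.0]
orientation: [-0.338, -3.123, 0.001]
ft_force: [0.5, 1.5, -7.0]
width: 35.9
grasp_force: 30.0
```

Request:
arm_command([
  {"linear":[0,0,-0.003],"turn":0},
  {"linear":[0,0,-0.003],"turn":0},
  {"linear":[0,0,-0.003],"turn":0},
  {"linear":[0,0,-0.004],"turn":0},
  {"linear":[0,0,-0.006],"turn":0},
  {"linear":[0,0,-0.006],"turn":0},
  {"linear":[0,0,-0.005],"turn":0},
  {"linear":[0,0,0],"turn":0},
  {"linear":[0,0,0],"turn":0},
])

```text
t: 26.1
ee_pos: [585.1, 242.4, 256.3]
orientation: [0.338, 3.123, 0.0]
ft_force: [0.8, 0.2, -6.2]
width: 36.0
grasp_force: 30.0
```

Run:
```python
from h import *
w=grab('wrist','w6')
T=np.hstack([cv2.resize(w['frame'][224:384,176:336],(600,600),interpolation=cv2.INTER_CUBIC)])
cv2.imwrite('pics/m6.png',T)
force(3)
```

```text
26.3 pos [584.91 242.34 255.86] F [-0.03  0.4  -6.83] +- [0.27 0.28 0.31] 36.21836050481136 29.995957016944885
```

View pics/m6.png

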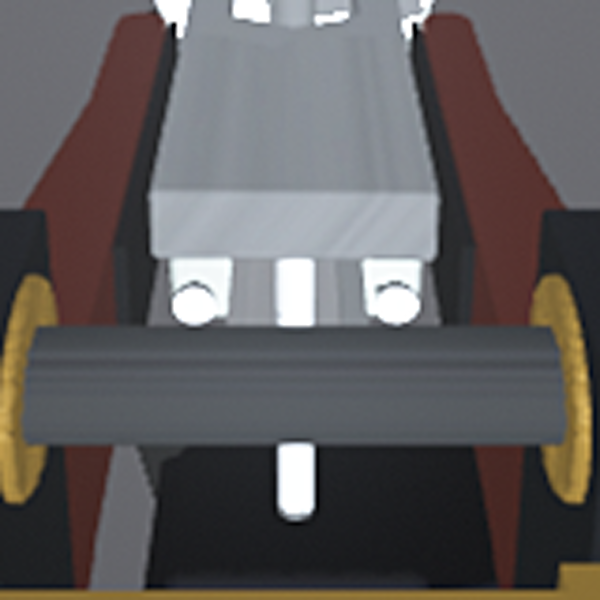

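The hook (rod at x≈295) is free in the eye, back near its earlier height. Withdrawing along the rod, then crossing to the turntable.

Request:
arm_command([
  {"linear":[0.01,0,0],"turn":0},
  {"linear":[0.02,0,0],"turn":0},
  {"linear":[0.02,0,0],"turn":0},
  {"linear":[0.02,0,0],"turn":0},
  {"linear":[0.015,0,0],"turn":0},
  {"linear":[0,0,0],"turn":0},
  {"linear":[0,-0.015,0],"turn":0},
  {"linear":[0,-0.03,0],"turn":0},
  {"linear":[-0.015,-0.04,0],"turn":0},
  {"linear":[-0.02,-0.042,0],"turn":0},
])

```text
t: 27.3
ee_pos: [508.8, 127.5, 256.3]
orientation: [0.336, 3.123, -0.0]
ft_force: [1.1, -0.4, -7.2]
width: 35.7
grasp_force: 30.0
```

Request:
arm_command([
  {"linear":[-0.02,-0.042,0],"turn":0},
  {"linear":[-0.02,-0.042,0],"turn":0},
  {"linear":[-0.02,-0.042,0],"turn":0},
  {"linear":[-0.02,-0.042,0],"turn":0},
  {"linear":[-0.02,-0.042,0],"turn":0},
  {"linear":[-0.02,-0.042,0],"turn":0},
  {"linear":[-0.02,-0.042,0],"turn":0},
  {"linear":[-0.012,-0.04,0],"turn":0},
  {"linear":[0,-0.02,0],"turn":0},
  {"linear":[0,0,0],"turn":0},
])

```text
t: 28.3
ee_pos: [580.7, -253.5, 255.8]
orientation: [-0.345, -3.122, 0.002]
ft_force: [-0.4, 0.5, -7.0]
width: 36.0
grasp_force: 30.0
```

Run:
```python
from h import *
for i in range(4): ctrl.get_image('wrist')
w=grab('wrist','w7');o=ctrl.get_obs();R=cv2.Rodrigues(np.array(o['orientation']))[0];print(o['t'],o['ee_pos'],R.round(3))
cv2.imwrite('pics/w7b.png',cv2.resize(w['frame'],(800,600),interpolation=cv2.INTER_CUBIC))
```

```text
28.55 [ 581.68122156 -248.59174188  256.16799847] [[-0.977  0.213 -0.   ]
 [ 0.213  0.977  0.   ]
 [ 0.     0.    -1.   ]]
```

View pics/w7b.png

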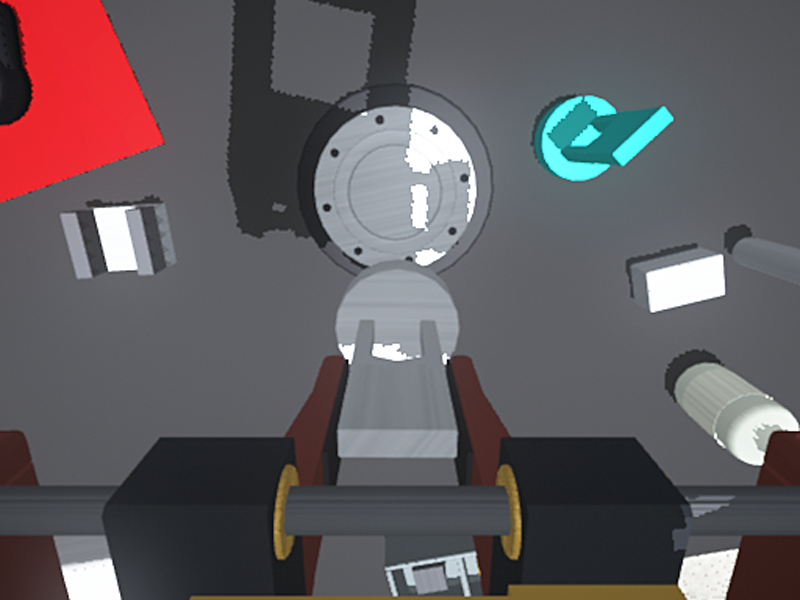

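The turntable's steel disc spans (314..477, 105..266), with its centre at about (395,186) and the ring's inner circle at about (347..442, 143..240). The held master's disc is centred at about (397,320). I'll fit both circles to the image gradients.

```bash
cat >> h.py <<'E'
from scipy.optimize import minimize
from scipy.ndimage import map_coordinates
def fit(d,x0,circles,mask=None):
    g=cv2.GaussianBlur(cv2.cvtColor(d['frame'],cv2.COLOR_BGR2GRAY).astype(np.float32),(0,0),1.0)
    m=np.minimum(np.hypot(cv2.Sobel(g,5,1,0),cv2.Sobel(g,5,0,1)),120)
    th=np.linspace(0,2*np.pi,180,endpoint=False)
    def cost(c):
        s=0
        for r,z in circles:
            p=proj2(d,np.c_[c[0]+r*np.cos(th),c[1]+r*np.sin(th),np.full(180,z)])
            if mask: p=p[mask(p)]
            s-=map_coordinates(m,[p[:,1],p[:,0]],order=1,mode='nearest').mean()
        return s
    G=[(cost((x0[0]+i,x0[1]+j)),x0[0]+i,x0[1]+j) for i in np.arange(-8,9) for j in np.arange(-8,9)]
    b=min(G); r=minimize(cost,b[1:],method='Nelder-Mead'); return r.x.round(2),r.fun
def proj2(d,P):
    return cv2.projectPoints(np.array(P,float).reshape(-1,1,3),np.array(d['rvec'],float),np.array(d['tvec'],float),np.array([[d['fx'],0,d['cx']],[0,d['fy'],d['cy']],[0,0,1.]]),None)[0].reshape(-1,2)
E
python3 - <<'E'
from h import *
w=load('w7');t=load('t0')
up=lambda p:p[:,1]<168
for cs in([(58,50)],[(43,58)],[(32.5,58)],[(75,28)],[(58,50),(43,58),(32.5,58)]):
    print('tt',cs,fit(w,(525.5,-239.6),cs,up),fit(t,(525.5,-239.6),cs))
o=ctrl.get_obs();z=o['ee_pos'][2]-94.7
R=cv2.Rodrigues(np.array(o['orientation']))[0]
mk=lambda p:(p[:,1]<222)
for cs in([(30,z+22)],[(30,z)],[(30,z+22),(30,z)]):
    c,f=fit(w,o['ee_pos'][:2],cs,(lambda p:(p[:,1]<np.median(p[:,1]))&(p[:,1]<222)));print('master',c,f,'in tool',R.T@np.r_[c-o['ee_pos'][:2],0])
print(o['ee_pos'])
E
```

```text
tt [(58, 50)] (array([ 527.85, -239.13]), np.float64(-117.76409149169922)) (array([ 527.5, -240.6]), np.float64(-120.0))
tt [(43, 58)] (array([ 517.53, -249.1 ]), np.float64(-59.17301940917969)) (array([ 520.27, -257.84]), np.float64(-71.43683624267578))
tt [(32.5, 58)] (array([ 527.04, -240.45]), np.float64(-47.60382843017578)) (array([ 562.23, -239.81]), np.float64(-65.88440704345703))
tt [(75, 28)] (array([ 528.14, -238.69]), np.float64(-49.91016387939453)) (array([ 520.17, -237.14]), np.float64(-65.28939056396484))
tt [(58, 50), (43, 58), (32.5, 58)] (array([ 529.33, -238.08]), np.float64(-184.9005584716797)) (array([ 530.64, -246.66]), np.float64(-185.59580993652344))
master [ 580.22 -248.59] -102.24578094482422 in tool [ 1.42794174e+00 -3.10086802e-01  2.36876605e-04]
master [ 580.5  -248.58] -87.911376953125 in tool [ 1.15652381e+00 -2.40572021e-01  1.93673662e-04]
master [ 580.38 -248.6 ] -189.82948303222656 in tool [ 1.26949274e+00 -2.85716460e-01  2.08862786e-04]
[ 581.68122156 -248.59174188  256.16799847]
```

Request:
arm_command([
  {"linear":[0.012,0,0],"turn":0},
  {"linear":[0.024,-0.001,0],"turn":0},
  {"linear":[0.0173,-0.0012,0],"turn":0},
  {"linear":[0,0,0.02],"turn":0},
  {"linear":[0,0,0.03],"turn":0},
  {"linear":[0,0,0.025],"turn":0},
  {"linear":[0,0,0.01],"turn":0},
  {"linear":[0,0,0],"turn":0},
  {"linear":[0,0,0],"turn":0},
  {"linear":[0,0,0],"turn":0},
])

```text
t: 29.55
ee_pos: [530.2, -240.3, 172.7]
orientation: [0.338, 3.121, -0.001]
ft_force: [0.1, -0.8, -6.7]
width: 35.9
grasp_force: 30.0
```

Run:
```python
from h import *
for i in range(4): ctrl.get_image('wrist')
w=grab('wrist','w8');s=grab('scene','s8');o=ctrl.get_obs();R=cv2.Rodrigues(np.array(o['orientation']))[0]
z=o['ee_pos'][2]-94.7;print(o['t'],o['ee_pos'])
up=lambda p:(p[:,1]<np.median(p[:,1]))
M=fit(w,o['ee_pos'][:2],[(30,z+22)],up)
for n,f in(('disc58',fit(w,(527.8,-239.4),[(58,50)],up)),('base',fit(w,(527.8,-239.4),[(75,28)],up)),('ring43',fit(w,(527.8,-239.4),[(43,58)],up)),('in32.5',fit(w,(527.8,-239.4),[(32.5,58)],up))):
    print(n,f,'move in tool',R.T@np.r_[f[0]-M[0],0])
print('M',M)
m2=fit(s,o['ee_pos'][:2],[(30,z)],lambda p:p[:,1]>np.median(p[:,1]));t2=fit(s,(527.8,-239.4),[(58,50)],lambda p:p[:,1]>np.median(p[:,1]));print('scene',m2,t2,R.T@np.r_[t2[0]-m2[0],0])
T=np.hstack([cv2.resize(w['frame'][60:260,156:356],(400,400),interpolation=cv2.INTER_CUBIC),cv2.resize(s['frame'][130:210,190:270],(400,400),interpolation=cv2.INTER_CUBIC)])
cv2.imwrite('pics/m8.png',T)
```

```text
Traceback (most recent call last):
ValueError: 200 camera calls are used up
```

The camera calls are used up, so I'll finish from the fits. The four turntable fits agree on (527.6, -239.8), and the master sits 1.3 mm off the TCP, so the TCP target is about (528.7, -239.8).

Request:
arm_command([
  {"linear":[0,0,0],"turn":0},
  {"linear":[0,0,0],"turn":0},
  {"linear":[0,0,0],"turn":0},
  {"linear":[0,0,0],"turn":0},
  {"linear":[0,0,0],"turn":0},
])

```text
t: 30.1
ee_pos: [529.2, -240.0, 171.2]
orientation: [-0.338, -3.123, 0.0]
ft_force: [-0.6, 0.9, -6.0]
width: 35.6
grasp_force: 30.0
```

Run:
```python
from h import *
o=ctrl.get_obs();R=cv2.Rodrigues(np.array(o['orientation']))[0];print(o['t'],o['ee_pos'],R.round(4),o['ft_force'])
print(R.T@(np.array([528.7,-239.8,o['ee_pos'][2]])-o['ee_pos']))
# extra robust fits of TT on earlier images
for tag in('t0','t3','w7','s0','s3'):
    d=load(tag);print(tag,[fit(d,(527.6,-239.8),[(58,50)],(lambda p:p[:,1]<168) if tag=='w7' else None),fit(d,(527.6,-239.8),[(75,28)],(lambda p:p[:,1]<168) if tag=='w7' else None)])
w=load('w7')
```

```text
30.1 [ 529.18581953 -240.02581157  171.15651899] [[-9.768e-01  2.141e-01 -1.000e-04]
 [ 2.141e-01  9.768e-01 -0.000e+00]
 [ 1.000e-04 -0.000e+00 -1.000e+00]] [-0.63443699  0.88744585 -5.96935341]
[5.22904464e-01 1.16543555e-01 4.42411655e-05]
t0 [(array([ 526.6, -238.8]), np.float64(-120.0)), (array([ 520.17, -237.14]), np.float64(-65.28939056396484))]
t3 [(array([ 526.6, -238.8]), np.float64(-120.0)), (array([ 520.1 , -237.11]), np.float64(-63.86241149902344))]
w7 [(array([ 527.85, -239.13]), np.float64(-117.76410675048828)), (array([ 528.14, -238.69]), np.float64(-49.91017150878906))]
s0 [(array([ 530.55, -238.46]), np.float64(-120.0)), (array([ 529.44, -237.77]), np.float64(-78.16862487792969))]
s3 [(array([ 531.6, -238.8]), np.float64(-120.0)), (array([ 528.84, -237.22]), np.float64(-75.31617736816406))]
```

Request:
arm_command([
  {"linear":[0.0003,0.0007,0.005],"turn":0},
  {"linear":[0,0,0.008],"turn":0},
  {"linear":[0,0,0.004],"turn":0},
  {"linear":[0,0,0.002],"turn":0},
  {"linear":[0,0,0.002],"turn":0},
  {"linear":[0,0,0.001],"turn":0},
  {"linear":[0,0,0],"turn":0},
  {"linear":[0,0,0],"turn":0},
])

```text
t: 30.9
ee_pos: [529.2, -239.3, 149.3]
orientation: [0.338, 3.123, -0.0]
ft_force: [-1.0, -0.3, -7.3]
width: 35.8
grasp_force: 30.0
```

Request:
arm_command([
  {"linear":[0,0,0.001],"turn":0},
  {"linear":[0,0,0.001],"turn":0},
  {"linear":[0,0,0],"turn":0},
  {"linear":[0,0,0],"turn":0},
])

```text
t: 31.3
ee_pos: [529.1, -239.3, 147.2]
orientation: [-0.338, -3.123, -0.0]
ft_force: [0.7, -0.4, -7.0]
width: 36.0
grasp_force: 30.0
```

The underside is now below the ring's top with no contact force, so it's inside the ring.

Request:
arm_command([
  {"linear":[0,0,0.0005],"turn":0},
  {"linear":[0,0,0.0005],"turn":0},
  {"linear":[0,0,0.0005],"turn":0},
  {"linear":[0,0,0],"turn":0},
  {"linear":[0,0,0],"turn":0},
])

```text
t: 31.8
ee_pos: [529.0, -239.2, 145.7]
orientation: [-0.338, -3.123, -0.0]
ft_force: [-0.3, 0.3, -6.9]
width: 36.0
grasp_force: 30.0
```

Request:
arm_command([
  {"linear":[0,0,0.0004],"turn":0},
  {"linear":[0,0,0.0003],"turn":0},
  {"linear":[0,0,0],"turn":0},
  {"linear":[0,0,0],"turn":0},
])

```text
t: 32.2
ee_pos: [529.1, -239.3, 145.0]
orientation: [0.338, 3.123, -0.0]
ft_force: [-0.7, -0.3, -6.3]
width: 36.0
grasp_force: 30.0
```

Request:
arm_command([
  {"linear":[0,0,0.0004],"turn":0},
  {"linear":[0,0,0],"turn":0},
  {"linear":[0,0,0],"turn":0},
])

```text
t: 32.5
ee_pos: [529.1, -239.3, 144.9]
orientation: [0.338, 3.123, -0.0]
ft_force: [-1.5, 0.2, -1.9]
width: 35.9
grasp_force: 30.0
```

Request:
arm_command([
  {"linear":[0,0,0.0003],"turn":0},
  {"linear":[0,0,0],"turn":0},
  {"linear":[0,0,0],"turn":0},
])

```text
t: 32.8
ee_pos: [529.2, -239.3, 144.8]
orientation: [0.338, 3.123, -0.0]
ft_force: [-3.4, 1.9, 6.6]
width: 36.0
grasp_force: 30.0
```

Seated at the expected height. Releasing and rising straight up.

Request:
arm_command([
  {"linear":[0,0,-0.0002],"turn":0},
  {"linear":[0,0,0],"turn":0},
  {"linear":[0,0,0],"turn":0},
])

```text
t: 33.1
ee_pos: [529.2, -239.3, 144.8]
orientation: [0.338, 3.123, -0.0]
ft_force: [-3.5, 0.9, 6.0]
width: 35.5
grasp_force: 30.0
```

Request:
arm_command([
  {"linear":[0,0,0],"turn":0},
  {"linear":[0,0,0],"turn":0},
  {"linear":[0,0,0],"turn":0},
  {"linear":[0,0,0],"turn":0},
  {"linear":[0,0,0],"turn":0},
  {"linear":[0,0,0],"turn":0},
], jaw=0.3)

```text
t: 33.7
ee_pos: [529.1, -239.3, 144.4]
orientation: [0.338, 3.123, -0.0]
ft_force: [-0.6, 0.7, -0.1]
width: 57.3
grasp_force: 0.0
```

Request:
arm_command([
  {"linear":[0,0,-0.01],"turn":0},
  {"linear":[0,0,-0.02],"turn":0},
  {"linear":[0,0,-0.03],"turn":0},
  {"linear":[0,0,-0.04],"turn":0},
  {"linear":[0,0,-0.03],"turn":0},
  {"linear":[0,0,-0.01],"turn":0},
  {"linear":[0,0,0],"turn":0},
  {"linear":[0,0,0],"turn":0},
  {"linear":[0,0,0],"turn":0},
  {"linear":[0,0,0],"turn":0},
])

```text
t: 34.7
ee_pos: [528.4, -238.9, 282.8]
orientation: [-0.338, -3.121, -0.001]
ft_force: [-0.4, -0.1, -0.6]
width: 57.2
grasp_force: 0.0
```

```bash
python3 -c "
from workcell import ctrl
print(ctrl.close_job())"
```

```text
the job is handed in; nothing more can be done
None
```

The master was weighed at about 6.5 N (0.67 kg), hung free and still for over 2 s, then was set down on the turntable and released. The job is handed in; the camera calls had run out, so the final placement was checked only by height and contact force.

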